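# Show the slim jar on the video call

### The arm

A 6-joint arm with a two-finger parallel gripper is mounted at the origin on the work surface. World frame = base frame: x ahead of the robot, y to its left, z up, the work surface at z = 0. Lengths are in m, angles in rad, forces in N, time in s.
With the tool pointing down it reaches from about 0.425 to 1.125 m from the base axis. Payload 14.9 kg.
Tool frame: the origin (TCP) lies at the very end of the fingers, on their centre line; the grasp point (between the pads) lies 19 mm behind it (manip.grip_point_offset is the distance from the TCP to the grasp point, in m); z points along the fingers, y is the direction in which the jaws open and shut (so a half turn about z gives the same grasp; the last joint's range is limited). The gripper opens to 91 mm and grips with 3 to 60 N. Pads are 32 mm wide; open, the fingers measure 118 mm over their backs; the gripper's body (76 mm by 178 mm) begins 60 mm behind the grasp point.
Start: joints at [1.068, 0.379, 1.734, -0, 1.028, -0.033], TCP at [0.317, 0.624, 0.214] pointing down, gripper open.
Joint ranges: [-2.77, 2.77], [-0.74, 2.19], [0, 2.66], [-1.06, 4.2], [0.31, 2.87], [-3.08, 3.08]. Speed limits (rad/s): [1.89, 1.89, 2.39, 3.14, 3.14, 3.14].

### API

Orientations are given as a rotation vector (axis times angle).
In Python, from rig import manip gives the robot as it stands. Calls block until the motion is done:
- manip.goto(position, orientation): joint-space move of the TCP to a pose.
- manip.move_straight(position, feed=0.15, attitude=None): straight line of the TCP; attitude=None keeps the orientation; feed is the mean speed in m/s.
- manip.set_joints(angles): joint-space move.
- manip.grip(opening, grip_force=None): finger opening in m; grip_force is the grip in N (None keeps the last); returns when the fingers have stopped.
- manip.sleep(seconds).
- manip.solve_ik(position, orientation): joint angles nearest the present ones, or None.
- manip.camera(name): name is "side" or "top" or "wrist"; returns the picture (420x560x3 uint8, blue, green, red); there is no depth.
- manip.camera_info(name): a dict with "vfov" (degrees; the focal length in pixels is half the picture's height over the tangent of half this angle, whatever the lens; pixels are square), "cx", "cy" (the principal point, pixels), "view" (4x4, takes a point from world to camera coordinates); the wrist camera has in their place "tool_from_camera" (4x4, takes a point from camera to tool coordinates, whose origin is the TCP and whose axes are the flange's). Camera axes: x right, y down, z forward; pixel columns grow to the right and rows downward; lengths in m; the calibration is good to about 2 mm. A picture is of the moment at which its call begins: read the wrist's pose just before it. camera_info takes no time and is no camera call.
A pose or a line that the arm cannot do raises manip.Unreachable and nothing moves.
- manip.hand_in(): hands the job in, once; it reports no verdict.
Trained networks look in the newest picture that a camera, given by its name, has taken for a name from the list of things; names that differ only in an ending like _2 or _b are one class to them, and where a whole thing is asked for, a point or a joint stands for the part that bears it (a point fixed in the world has none). Each returns a list of dicts, best first, with "score" (0 to 1); they miss things now and then, are a little off and sometimes report something else, mostly with a low value. They report only what shows in the picture. A call takes as long as a camera call. They do not tell look-alikes from the thing itself.
- manip.look_for(camera, label): "xyz" ([x, y, z] in m, in world coordinates, good to about 4 mm: the middle of the surface that is visible of it).
Readings, each from a call of its own:
- manip.read_clock(): time.
- manip.read_joints(): joint angles.
- manip.read_dq(): joint speeds.
- manip.read_joint_torque(): joint torques, N m.
- manip.read_ee_pos(): TCP position.
- manip.read_orientation(): TCP orientation.
- manip.read_contact_force(): force on the tool from outside, world axes, zero at the start.
- manip.read_moment(): the same for the moment, N m.
- manip.read_grip_width(): finger opening in m.
Only numpy, scipy, OpenCV 4.12 (cv2) and the standard library are available. Lean on these libraries where they do the work, as an engineer would, in place of code of your own. Each camera call takes 0.05 s, during which the arm holds its last target. There are 200 camera calls.

### The job

Tell a colleague on the video link which jar needs refilling: press the long bar key below the desk monitor's screen all the way down and let it come up again, then point at the slimmest of the three steel jars, with the fingertips about 2 cm above the knob of its lid, hold still there for at least two seconds, and finish while still pointing at it. Do not touch any of the jars, do not press the two round keys, and leave everything else on the counter where it is.

Things in the scene. Friction and masses are not known exactly. Their poses are not given: they have to be found in the camera images.
- bar_key (a joint): travel of the long bar key of the desk monitor, in m: 0 = up, 0.006 = all the way down. A spring returns it; it takes about 1.5 N to start and 5 N to be fully down. It counts as down from 0.0045.
- bar_key_top (a point): centre of the top face of the long bar key: a plain grey bar 22 x 70 mm (long along this frame's y) on the flat deck at the robot-facing side of the desk monitor, below its screen, between two small round keys. Its top is 34 mm above the table when up, 12 mm above the deck; it moves straight down. The frame is that of the monitor: x points away from the key deck towards the screen, y along the key, z up.
- monitor: desk video monitor, fixed to the table: grey base 170 (x) x 190 (y) x 22 mm high, origin at the centre of its underside. The flat deck with the keys is the -x side (key centres 50 mm from the origin towards -x); from 6 mm on the -x side of the origin a dark screen slab rises and leans back towards +x, its top edge 92 mm above the table, 90 mm beyond the origin.
- round_key_left (a joint): travel in m of the small round key (18 mm wide, 12 mm high) 72 mm to the +y side of the bar key's centre: 0 up, 0.006 down. Not to be pressed.
- round_key_right (a joint): the same small round key 72 mm to the -y side of the bar key's centre. Not to be pressed.
- jar_slim_knob (a point): the thing to point at: the slimmest of the three plain steel jars, upright, round, 38 mm wide, all three 88 mm high to the top of the small round lid knob (15 mm wide); loose, 130 g or so, graspable but not to be touched. This point is the centre of the knob's top; z up.
- jar_medium_knob (a point): the middle-width one of the three plain steel jars, upright, round, 54 mm wide, all three 88 mm high to the top of the small round lid knob (15 mm wide); loose, 210 g or so, graspable but not to be touched. This point is the centre of the knob's top; z up.
- jar_wide_knob (a point): the widest of the three plain steel jars, upright, round, 70 mm wide, all three 88 mm high to the top of the small round lid knob (15 mm wide); loose, 300 g or so, graspable but not to be touched. This point is the centre of the knob's top; z up.
- mouse: black computer mouse, 100 x 58 x 32 mm, loose; origin under its centre. Leave alone.
- remote: black remote control, 170 x 45 x 20 mm, loose, lying flat; origin under its centre, x along it. Leave alone.
- otoscope: otoscope lying on its side: steel and black round handle 28 mm thick, 172 mm long over all, with a small black cone on its head; loose; origin on the table under about its middle, x along it towards the head. Leave alone.
- ear_tip_a: small black plastic cone standing on its wide end, 22 mm wide, 36 mm high, loose; origin under its centre. Leave alone.
- ear_tip_b: a second such cone, the same size. Leave alone.
- rub_bottle: clear bottle with white cap, 60 mm wide, 150 mm high, loose; origin under its centre. Leave alone.
- tape_roll: white ring of tape, 60 mm wide, 25 mm high, lying flat, loose; origin under its centre. Leave alone.
- jar_slim: the same jar as jar_slim_knob: origin at the centre of its underside.
- jar_medium: the same jar as jar_medium_knob: origin at the centre of its underside.
- jar_wide: the same jar as jar_wide_knob: origin at the centre of its underside.
There are look-alikes about, which are no part of the job. Leave any black or turquoise look-alike of the jar_wide alone.

How it is judged:
On the way, in this order (a step that is already met when the one before it is completed fails the run):
1. the long bar key is pressed all the way down (value of joint bar_key above 0.0045 m), for 0.05 s.
2. the key is up again and the fingertips dwell just above the slimmest jar's lid knob (value of joint bar_key below 0.0015 m and horizontal distance between the grasp point and jar_slim_knob below 0.025 m and z of the grasp point in the frame of jar_slim_knob between 0.02 and 0.069 m), for 1.5 s.
At the end, for the whole second after the job is handed in: Still pointing, no contact: the grasp point (19 mm behind the fingertips) within 25 mm sideways of the slimmest jar's knob and 20 to 69 mm above its top; bar key up within 1.5 mm; jars upright and within 10 mm, other loose things within 20 mm, of where they began (all of step 2 and distance of each of jar_slim_knob, jar_medium_knob, jar_wide_knob from where it was at the start of the episode below 0.01 m and angle between each of jar_slim_knob, jar_medium_knob, jar_wide_knob's own z axis and vertical below 0.1 rad and distance of each of mouse, remote, otoscope, ear_tip_a, ear_tip_b, rub_bottle, tape_roll from where it was at the start of the episode below 0.02 m); the robot touches nothing.
It fails at once if the robot touches a jar (contact force between any of the fingers, the arm and jar_slim above 0.3 N or contact force between any of the fingers, the arm and jar_medium above 0.3 N or contact force between any of the fingers, the arm and jar_wide above 0.3 N).
It fails at once if a jar is moved or lifted (distance of any of jar_slim_knob, jar_medium_knob, jar_wide_knob from where it was at the start of the episode above 0.01 m).
It fails at once if a round key is pressed (value of joint any of round_key_left, round_key_right above 0.002 m).
It fails at once if a bystander is displaced or lifted (distance of any of mouse, remote, otoscope, ear_tip_a, ear_tip_b, rub_bottle, tape_roll from where it was at the start of the episode above 0.02 m).
It also fails if it takes over 51 s, if anything falls off the work surface, if the arm or the gripper's body presses on something with over 40 N, if the wrist force passes 120 N, or if a joint passes its speed limit or range.

## Working session

There is one attempt and no reset: what is moved stays moved. The work goes in short steps, each a Python script; the robot and the scene stay as the last script left them, time stands still between calls to the robot, and variables do not carry over. Pictures are saved under pics/ and viewed, about 8 in all and at most 12, crops included, and the job is handed in when it is done.

```bash
mkdir -p pics
python3 - <<'E'
from rig import manip
import cv2, numpy as np
for c in ("top","side"):
    cv2.imwrite(f"pics/{c}1.png", manip.camera(c))
    i=manip.camera_info(c); print(c,i["vfov"],i["cx"],i["cy"],np.round(i["view"],3).tolist(), {k for k in i})
    V=np.array(i["view"]); f=210/np.tan(np.radians(i["vfov"])/2)
    for l in ("bar_key_top","monitor","jar_slim","jar_medium","jar_wide","jar_slim_knob","round_key_left","rub_bottle","mouse","remote","otoscope","ear_tip_a","tape_roll"):
        for d in manip.look_for(c,l)[:4]:
            p=V@np.r_[d["xyz"],1]; print(c,l,round(d["score"],2),np.round(d["xyz"],3),np.round(f*p[:2]/p[2]+[i["cx"],i["cy"]]))
print(manip.read_clock(), manip.read_orientation(), manip.camera_info("wrist"))
E
```

```text
top 51.38915243088683 282.2895649684411 210.3735226781662 [[-0.02, -1.0, -0.004, 0.08], [-0.998, 0.021, -0.057, 0.544], [0.057, 0.003, -0.998, 1.203], [0.0, 0.0, 0.0, 1.0]] {'view', 'vfov', 'cx', 'cy'}
top bar_key_top 0.58 [ 0.423 -0.253  0.032] [401. 252.]
top monitor 0.65 [ 0.48  -0.262  0.036] [404. 231.]
top jar_slim 0.47 [0.589 0.174 0.076] [243. 194.]
top jar_medium 0.56 [0.49  0.026 0.076] [299. 230.]
top jar_medium 0.43 [0.644 0.371 0.103] [166. 173.]
top jar_wide 0.91 [0.366 0.378 0.076] [166. 280.]
top jar_wide 0.79 [0.47  0.291 0.073] [199. 239.]
top jar_wide 0.68 [0.499 0.409 0.077] [154. 229.]
top jar_wide 0.65 [0.432 0.505 0.072] [119. 255.]
top jar_slim_knob 0.71 [0.586 0.176 0.073] [242. 195.]
top jar_slim_knob 0.24 [ 0.701 -0.252  0.023] [396. 152.]
top rub_bottle 0.57 [0.641 0.373 0.102] [165. 174.]
top mouse 0.86 [0.345 0.203 0.035] [235. 284.]
top remote 0.71 [0.493 0.027 0.08 ] [299. 229.]
top remote 0.68 [ 0.707 -0.039  0.016] [320. 152.]
top otoscope 0.15 [0.468 0.29  0.077] [199. 240.]
top ear_tip_a 0.46 [0.477 0.132 0.016] [260. 235.]
top tape_roll 0.78 [ 0.7
[... 818 characters left out ...]
_bottle 0.57 [ 0.696 -0.24   0.02 ] [255. 167.]
side remote 0.88 [ 0.702 -0.03   0.018] [235. 202.]
side ear_tip_a 0.6 [0.565 0.308 0.017] [247. 287.]
side tape_roll 0.73 [ 0.694 -0.238  0.018] [256. 168.]
1.4 [-7.31128480e-01 -3.05532715e+00  3.11892358e-05] {'vfov': 62.28230473675177, 'cx': 282.20415142208793, 'cy': 203.0224013273031, 'tool_from_camera': array([[ 6.48005919e-04, -9.60607277e-01, -2.77908688e-01,
         7.85935084e-02],
       [ 9.99999565e-01,  4.36110919e-04,  8.24279070e-04,
         4.34308497e-04],
       [-6.70609460e-04, -2.77909101e-01,  9.60607142e-01,
        -1.69726864e-01],
       [ 0.00000000e+00,  0.00000000e+00,  0.00000000e+00,
         1.00000000e+00]])}
```

View pics/top1.png

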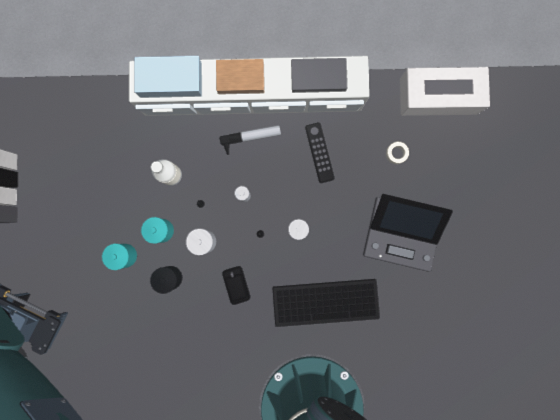

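View pics/side1.png

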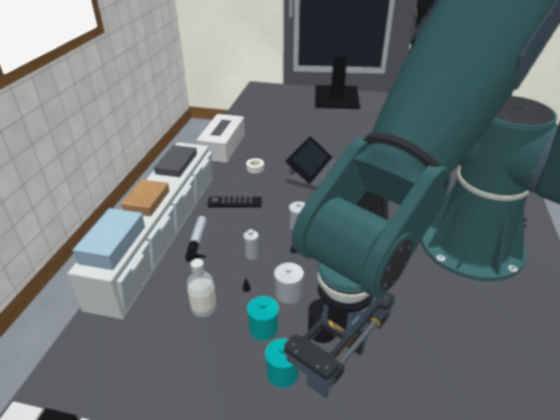

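The top view shows three steel jars at about (242,193), (299,229) and (200,241). The one at (242,193) looks narrowest, so it fits "slimmest". The black jar at (166,280) and the turquoise ones at (157,230) and (119,256) are look-alikes. The bar key is at about (401,252), between round keys at about (376,246) and (427,258). The side view shows the slim jar at about (251,245). I'll confirm in one enlarged crop.

Run:
```python
import cv2, numpy as np
a=cv2.imread("pics/top1.png")
m=cv2.resize(a[225:275,360:445],None,fx=8,fy=8,interpolation=cv2.INTER_CUBIC)[:, :680]
j=cv2.resize(a[182:257,180:320],None,fx=4.857,fy=2.4,interpolation=cv2.INTER_CUBIC)
j=cv2.resize(a[182:257,180:320],None,fx=2.66,fy=2.66,interpolation=cv2.INTER_CUBIC)
o=np.zeros((600,680,3),np.uint8); o[:400]=m; o[400:600,:j.shape[1]]=j[:200]
cv2.imwrite("pics/crop1.png",o)
```

```text
(no output)
```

View pics/crop1.png

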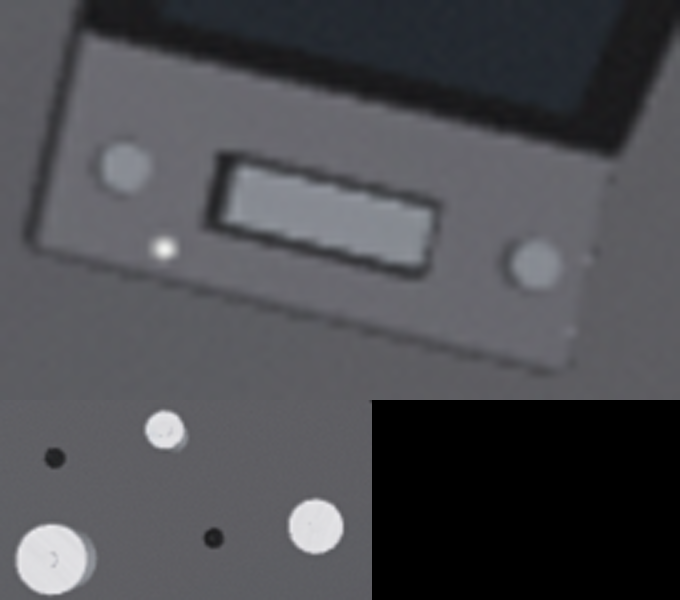

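The crop shows the bar key's centre at crop pixel (331,218), the round keys at (126,167) and (535,265), and the slim jar's lid at (164,430). That lid is clearly smaller than the medium one (316,526) and the wide one (52,560), so this is the jar meant.

```bash
cat > h.py <<'E'
from rig import manip
import cv2, numpy as np
from scipy.spatial.transform import Rotation as R
def unproj(c,uv,z):
    i=manip.camera_info(c); f=210/np.tan(np.radians(i["vfov"])/2); V=np.array(i["view"])
    C=np.linalg.inv(V); d=C[:3,:3]@[(uv[0]-i["cx"])/f,(uv[1]-i["cy"])/f,1]; o=C[:3,3]
    return o+d*(z-o[2])/d[2]
def down(y):
    y=np.r_[y[:2],0]/np.linalg.norm(y[:2]); z=np.array([0,0,-1.]); return R.from_matrix(np.c_[np.cross(y,z),y,z]).as_rotvec()
m=lambda x,y:((x+.5)/8-.5+360,(y+.5)/8-.5+225)
KL,KR,KB=[unproj("top",m(*p),.034) for p in((126,167),(535,265),(331,218))]
J=unproj("top",((164.5)/2.66-.5+180,(30.5)/2.66-.5+182),.080)
K=(KL+KR)/2*.5+KB*.5
Y=KL-KR
E
python3 - <<'E'
from h import *
print(KL,KR,KB,K,np.linalg.norm(Y),"jar",J)
for s in(1,-1): print("key",manip.solve_ik(K+[0,0,.2],down(s*Y)),manip.solve_ik(K-[0,0,.006],down(s*Y)))
for a in np.arange(0,6.2,.785): 
    q=manip.solve_ik([J[0],J[1],.25],down([np.cos(a),np.sin(a)])); print(round(a,2),None if q is None else np.round(q,2))
E
```

```text
[ 0.44306571 -0.18320704  0.034     ] [ 0.40690378 -0.32153263  0.034     ] [ 0.42428268 -0.25258649  0.034     ] [ 0.42463371 -0.25247816  0.034     ] 0.1429743187461965 jar [0.59021022 0.17668814 0.08      ]
key [-0.58360499  0.02061773  2.13109035  0.          0.98988457 -1.8986979 ] [-5.83604994e-01  3.82212518e-01  2.19500446e+00 -4.44089210e-16
  5.64375671e-01 -1.89869790e+00]
key [-5.83604994e-01  2.06177342e-02  2.13109035e+00 -4.44089210e-16
  9.89884573e-01  1.24289475e+00] [-5.83604994e-01  3.82212518e-01  2.19500446e+00 -4.44089210e-16
  5.64375671e-01  1.24289475e+00]
0.0 [ 0.25  0.21  1.89 -0.    1.05  0.25]
0.78 [ 0.25  0.21  1.89 -0.    1.05 -0.53]
1.57 [ 0.25  0.21  1.89 -0.    1.05 -1.32]
2.36 [ 0.25  0.21  1.89 -0.    1.05 -2.1 ]
3.14 [ 0.25  0.21  1.89 -0.    1.05 -2.89]
3.92 [ 0.25  0.21  1.89 -0.    1.05  2.61]
4.71 [ 0.25  0.21  1.89 -0.    1.05  1.83]
5.5 [0.25 0.21 1.89 0.   1.05 1.04]
```

Run:
```python
from h import *
p=manip.read_ee_pos(); manip.move_straight([p[0],p[1],.28])
manip.grip(0.0)
manip.goto(K+[0,0,.17],down(-Y))
p=manip.read_ee_pos(); o=R.from_rotvec(manip.read_orientation()).as_matrix(); im=manip.camera("wrist")
i=manip.camera_info("wrist"); f=210/np.tan(np.radians(i["vfov"])/2); T=np.array(i["tool_from_camera"])
C=np.eye(4); C[:3,:3]=o; C[:3,3]=p; V=np.linalg.inv(C@T)
for n,q in(("K",K),("L",KL),("R",KR)):
    c=V@np.r_[q,1]; u=f*c[:2]/c[2]+[i["cx"],i["cy"]]; print(n,u); cv2.drawMarker(im,tuple(int(v) for v in u),(0,0,255),0,14,1)
cv2.imwrite("pics/w1.png",im)
print(p,manip.look_for("wrist","bar_key_top"),manip.read_clock(),manip.read_grip_width(),manip.read_contact_force())
```

```text
K [283.12095337 184.69308511]
L [211.59755671 184.26644241]
R [354.26445493 184.51135756]
[ 0.42496053 -0.25220714  0.20405414] [{'xyz': [0.4284, -0.2541, 0.0369], 'score': 0.57}] 6.5667 0.0005955100709784805 [ 0.14006811 -0.87265538 -0.31977297]
```

View pics/w1.png

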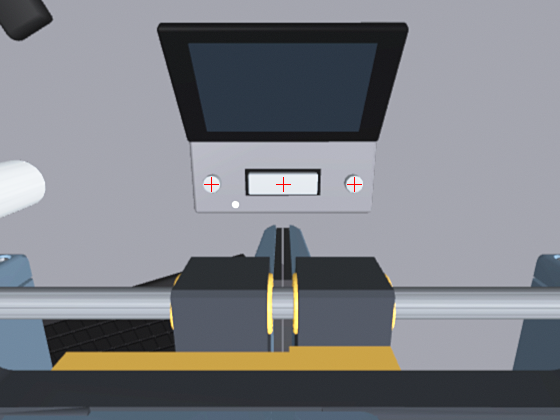

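The projected marks, K (283,185) and the round keys (212,184) and (354,184), lie on the keys, so the pose is confirmed. Next I'll press in small steps and watch the force.

Run:
```python
from h import *
manip.move_straight(K+[0,0,.012],feed=.12)
manip.sleep(.3); f0=np.array(manip.read_contact_force()); print(f0)
z=.036
while z>.022:
    manip.move_straight([K[0],K[1],z],feed=.02); manip.sleep(.15)
    fz=manip.read_contact_force()[2]-f0[2]; pz=manip.read_ee_pos()[2]; print(round(z,4),round(pz,4),round(fz,2))
    if fz>9 : break
    z-=.001
manip.sleep(.3)
manip.move_straight(K+[0,0,.02],feed=.08); manip.sleep(.3)
print(manip.read_contact_force()-f0, manip.read_clock())
manip.move_straight(K+[0,0,.22],feed=.2)
print(manip.read_clock())
```

```text
[-0.55758837 -0.00647512  0.13130294]
0.036 0.0361 0.25
0.035 0.035 1.13
0.034 0.0341 0.85
0.033 0.033 1.57
0.032 0.032 2.14
0.031 0.031 2.83
0.03 0.03 4.37
0.029 0.029 4.68
0.028 0.0282 9.34
[ 0.59542025 -0.26737058 -0.16507256] 13.4083
14.5583
```

The force rose steeply to 9 N at z = 28 mm, which is the key's end stop, and fell back to zero on release. Now to hover over the slim jar and check its position with the wrist camera.

Run:
```python
from h import *
manip.goto([J[0],J[1],.26],down([1,-.3]))
p=manip.read_ee_pos(); o=R.from_rotvec(manip.read_orientation()).as_matrix(); im=manip.camera("wrist")
i=manip.camera_info("wrist"); f=210/np.tan(np.radians(i["vfov"])/2); T=np.array(i["tool_from_camera"])
C=np.eye(4); C[:3,:3]=o; C[:3,3]=p; V=np.linalg.inv(C@T)
q=np.r_[J[:2],.088]; c=V@np.r_[q,1]; u=f*c[:2]/c[2]+[i["cx"],i["cy"]]; cv2.drawMarker(im,tuple(int(v) for v in u),(0,0,255),0,14,1)
cv2.imwrite("pics/w2.png",im)
print(J,u,p,manip.look_for("wrist","jar_slim_knob"),manip.read_clock())
```

```text
[0.59021022 0.17668814 0.08      ] [281.63845296 183.55208096] [0.59027395 0.17576866 0.2599574 ] [{'xyz': [0.5938, 0.1803, 0.0741], 'score': 0.67}] 16.3417
```

View pics/w2.png

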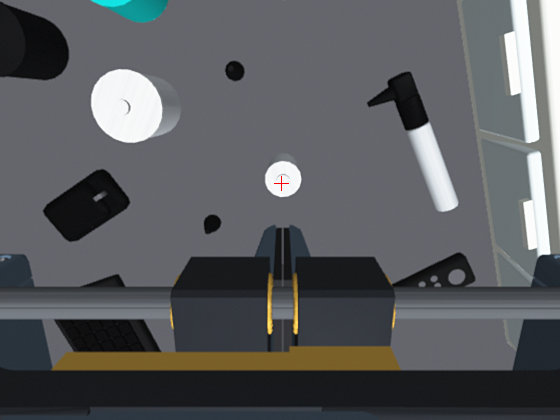

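The slim jar's lid is at (283,179) with its knob near (283,178), about 5 px (about 5 mm) from the predicted mark at (282,184). I'll correct for that and descend.

Run:
```python
from h import *
p=manip.read_ee_pos(); o=R.from_rotvec(manip.read_orientation()).as_matrix()
i=manip.camera_info("wrist"); f=210/np.tan(np.radians(i["vfov"])/2); T=np.array(i["tool_from_camera"])
C=np.eye(4); C[:3,:3]=o; C[:3,3]=p; M=C@T
d=M[:3,:3]@[(283-i["cx"])/f,(178.5-i["cy"])/f,1]; q=M[:3,3]+d*(.088-M[2,3])/d[2]
t=(q[:2]+J[:2])/2; print(q,t)
manip.move_straight([*t,.16],feed=.12); manip.move_straight([*t,.110],feed=.05); manip.sleep(2.5)
print(manip.read_ee_pos(),manip.read_contact_force(),manip.read_clock())
a=manip.camera("top"); s=manip.camera("side"); w=manip.camera("wrist")
cv2.imwrite("pics/end.png",np.hstack([cv2.resize(s[180:300,190:320],(390,360)),cv2.resize(w,(400,300))[:, :] if 0 else cv2.resize(w,(400,360))]))
b=cv2.imread("pics/top1.png"); cv2.imwrite("pics/top2.png",a)
```

```text
[0.59311437 0.1811781  0.088     ] [0.59166229 0.17893312]
[0.59168073 0.17894221 0.11002042] [-0.23747378  0.38333895 -0.47366624] 20.975
```

View pics/end.png

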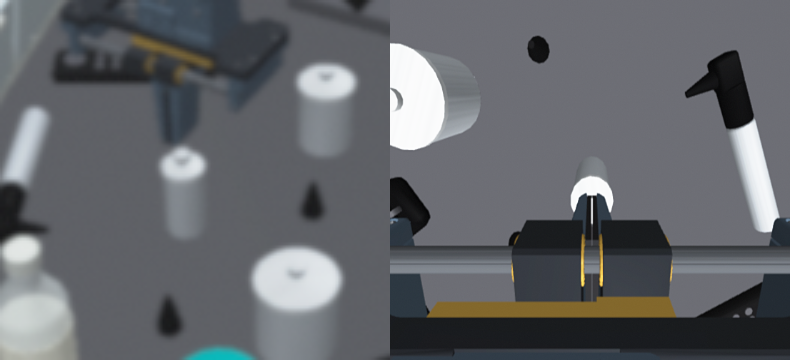

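The side view (left half) shows the closed fingertips at (180,142), just above the slim jar's knob at (182,150), with a visible gap. The jars and cones are upright and in place. In the wrist view the fingertips are over the slim lid.

Run:
```python
from h import *
manip.hand_in()
```

```text
the job is handed in; nothing more can be done
```

I pressed the long bar key all the way down, let it come up, then pointed at the slimmest steel jar and handed in while still pointing. The hand-in gives no verdict.

- **Bar key:** with closed fingers the force rose steeply to about 9 N at a tip height of 28 mm, which is the key's end stop. It fell back to about zero on release. I pressed only the bar's centre, about 60 mm from the nearest edge of either round key.
- **Pointing:** the fingertips were held about 22 mm above the slim jar's knob, with the grasp point about 41 mm above it, for over 2.5 s. The contact force stayed at noise level (under 0.7 N), and the clock read about 21 s of the 51 s allowed.
- **Disagreement:** the top and wrist cameras differed by about 5 mm on where the knob is, so I aimed at the midpoint. That is well inside the 25 mm tolerance.
- **Last check:** in the final side view the fingertips were clear of the knob, and the jars and cones I could see stood upright with no visible shift. I did not measure object positions again at the end. The key's return was judged from the force only, and I did not look at the round keys again.

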